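# Show which lid belongs to the open canister

### The job

Show the overhead camera which lid belongs to the open wooden canister: point down at the canister's mouth with the fingertips 2 to 4 cm above it and keep still there for two seconds, then point in the same way at the knob of the one lid that fits it (the middle-sized of the three, as wide as the canister). Then press the large button of the grey button box fully down with the fingertips, let it go and move clear of it. Do not touch, move or lift the canister, the lids or the other loose things, do not press the small button, and between the places travel high, without bringing the fingertips low over either of the other two lids.

Things in the scene. Friction and masses are not known exactly. Their poses are not given: they have to be found in the camera images.
- canister_mouth (a point): centre of the mouth, level with the rim, of the only open canister: turned pale wood, upright, outside diameter 84 mm, 90 mm high, inside diameter 72 mm; the rim is 90 mm above the table. z points up. It stands loose.
- lid_small_knob (a point): centre of the knob's top on the small pale wood lid (a wrong one): a round disc of 58 mm diameter lying loose on the table, knob up; knob 20 mm in diameter, its top 38 mm above the table. z points up.
- lid_middle_knob (a point): centre of the knob's top on the middle-sized pale wood lid, the one that fits the canister: disc of 84 mm diameter, knob up; knob 20 mm in diameter, its top 38 mm above the table. z points up. Loose.
- lid_large_knob (a point): centre of the knob's top on the large pale wood lid (a wrong one): disc of 108 mm diameter, knob up; knob 20 mm in diameter, its top 38 mm above the table. z points up. Loose.
- confirm (a joint): travel of the large button, pressed straight down: 0 released, 0.006 m fully down; a spring returns it, about 5 N when fully down.
- confirm_top (a point): centre of the top face of the large button (dark plastic, 34 mm in diameter) on top of a fixed grey box of 80 x 130 x 45 mm beyond the lids.
- cancel (a joint): travel of the small button, 0 released, 0.006 m fully down; must stay released.
- cancel_top (a point): centre of the top face of the small button (dark plastic, 20 mm in diameter) on the same box, 65 mm from the large one, on the side towards the robot's right.
- plug_left: loose dark wood plug, upright, 18 mm in diameter, 45 mm high, among the lids; origin at its underside. Leave alone.
- plug_right: a second such plug; origin at its underside. Leave alone.
- sanding_block: cork block 50 x 100 x 28 mm on the far side, left of the middle; origin at its underside. Leave alone.
- offcut: wooden cylinder 48 mm in diameter, 50 mm high, right of the button box; origin at its underside. Leave alone.
- bowl: wooden bowl 130 mm in diameter, 60 mm high, far left; origin at its underside. Leave alone.
- blank: round bowl blank 120 mm in diameter, 50 mm high, far right; origin at its underside. Leave alone.
- mallet: hammer, about 270 mm long with a wooden handle, lying across the far side behind the button box; origin at its underside. Leave alone.
Things that resemble listed ones, but are neither listed nor needed, are in the scene too. Of the things that look like the part that bears confirm, the smallest one is meant. What is shaped like the part that bears lid_small_knob but red is not meant.

How it is judged:
On the way, in this order (a step that is already met when the one before it is completed fails the run):
1. the fingertips point at the canister's mouth from just above and stay there (horizontal distance between the grasp point and canister_mouth below 0.03 m and z of the grasp point in the frame of canister_mouth between 0.02 and 0.08 m), for 1.5 s.
2. the fingertips point at the knob of the middle-sized lid from just above and stay there (horizontal distance between the grasp point and lid_middle_knob below 0.03 m and z of the grasp point in the frame of lid_middle_knob between 0.02 and 0.08 m), for 1.5 s.
3. the large button is pressed fully down (value of joint confirm above 0.0045 m and contact force between the fingers and confirm above 0.5 N), for 0.05 s.
At the end, for the whole second after the job is handed in: Both dwells and then the press have been made in that order, both buttons are released (under 1.5 mm), the canister and the lids are upright (within 0.1 rad), and they and the bystanders are within 10 mm of where they started (value of joint each of confirm, cancel below 0.0015 m and distance of each of canister_mouth, lid_small_knob, lid_middle_knob, lid_large_knob, plug_left, plug_right, sanding_block, offcut, bowl, blank, mallet from where it was at the start of the episode below 0.01 m and angle between each of canister_mouth, lid_small_knob, lid_middle_knob, lid_large_knob's own z axis and vertical below 0.1 rad); the robot touches nothing.
It fails at once if the robot touches the canister or a lid (over 0.5 N) (contact force between any of the fingers, the arm and canister above 0.5 N or contact force between any of the fingers, the arm and lid_small above 0.5 N or contact force between any of the fingers, the arm and lid_middle above 0.5 N or contact force between any of the fingers, the arm and lid_large above 0.5 N).
It fails at once if the robot touches a bystander (over 0.5 N) (contact force between any of the fingers, the arm and plug_left above 0.5 N or contact force between any of the fingers, the arm and plug_right above 0.5 N or contact force between any of the fingers, the arm and sanding_block above 0.5 N or contact force between any of the fingers, the arm and offcut above 0.5 N or contact force between any of the fingers, the arm and bowl above 0.5 N or contact force between any of the fingers, the arm and blank above 0.5 N or contact force between any of the fingers, the arm and mallet above 0.5 N).
It fails at once if the canister, a lid or a bystander is lifted or displaced (over 10 mm) (distance of any of canister_mouth, lid_small_knob, lid_middle_knob, lid_large_knob, plug_left, plug_right, sanding_block, offcut, bowl, blank, mallet from where it was at the start of the episode above 0.01 m).
It fails at once if the small button is pressed (over 2 mm) (value of joint cancel above 0.002 m).
It fails at once if the fingertips point at a wrong lid: within 30 mm of its axis and less than about 60 mm above its knob ((horizontal distance between the grasp point and lid_small_knob below 0.03 m and z of the grasp point in the frame of lid_small_knob below 0.08 m) or (horizontal distance between the grasp point and lid_large_knob below 0.03 m and z of the grasp point in the frame of lid_large_knob below 0.08 m)).
It also fails if it takes over 56 s, if anything falls off the work surface, if the arm or the gripper's body presses on something with over 40 N, if the wrist force passes 120 N, or if a joint passes its speed limit or range.

### The arm

A 6-joint arm with a two-finger parallel gripper is mounted at the origin on the work surface. World frame = base frame: x ahead of the robot, y to its left, z up, the work surface at z = 0. Lengths are in m, angles in rad, forces in N, time in s.
With the tool pointing down it reaches from about 0.275 to 0.725 m from the base axis. Payload 15.9 kg.
Tool frame: the origin (TCP) lies midway between the tips of the shut fingers; the grasp point (between the pads) lies 19 mm behind it; z points along the fingers, y is the direction in which the jaws open and shut (so a half turn about z gives the same grasp; the last joint's range is limited). The gripper opens to 85 mm and grips with 20 to 120 N. Pads are 22 mm wide; open, the fingers measure 114 mm over their backs; the gripper's body (76 mm by 85 mm) begins 54 mm behind the grasp point. The pads swing forward as they close: fully open they stand 13 mm farther back than shut.
Start: joints at [1.235, 0.213, -0.034, 1.323, 0, 1.571], TCP at [0.165, 0.472, 0.231] pointing down, gripper open.
Joint ranges: [-2.98, 2.98], [-0.74, 1.72], [-1.14, 1.35], [-2.1, 2.04], [-1.57, 1.44], [-3.14, 3.14]. Speed limits (rad/s): [1.89, 1.89, 2.39, 2.57, 3.14, 3.14].

### API

Orientations are given as a unit quaternion [w, x, y, z].
In Python, from rig import arm gives the robot as it stands.
- The arm moves only by the shell command python3 -m inch 'ROWS' [FORCE]. ROWS is JSON, a list of rows, each a list of 3 entries, a list of its own where there are three numbers: the turn, a rotation vector about the world's x, y, z in degrees, then the shift along the world's x, y, z in cm, then the closure, from 0 (fully open) to 1 (shut). In form: [[[wx, wy, wz], [x, y, z], jaw], ...]. A call has 1 to 10 rows; each row shifts and turns the commanded pose from where the row before left it; what a row does not reach is not made up. A row lasts 1/12 s, in which the tool goes at most 41.7 mm and 7.16 degrees, less where a joint would pass 70% of its speed; a pose out of reach is approached as far as the arm can. A call is refused whole if a number of a shift passes 4.17 or a number of a turn 7.16, either way. A call with a gripper value outside its range is refused whole. The fingers move at their own pace and stop on an object; FORCE is the grip in N (left out, the last holds). Time passes only in rows, so rows that do not move let the fingers close. It gives the time, the measured TCP pose, the force and the opening at its end, in the units of the state.
- arm.get_state(): the state, without advancing time (a new reading comes with each control period).
- arm.snapshot(name): name is "side" or "top"; returns (picture, depth): 480x640x3 uint8, blue, green, red; 480x640 float32, m along the optical axis (not along the pixel's ray), 0 where there is no reading.
- arm.camera_model(name): a dict with "intrinsics" (3x3 intrinsics, pixels), "extrinsics" (4x4, takes a point from camera to world coordinates). Camera axes: x right, y up, looking along -z (the intrinsics and any distortion apply to the point x, -y, -z); pixel columns grow to the right and rows downward; lengths in m; the calibration is good to about 2 mm. A picture is of the moment at which its call begins. camera_model takes no time and is no camera call.
- arm.finish_job(): hands the job in, once; it reports no verdict.
Trained networks look in the newest picture that a camera, given by its name, has taken for a name from the list of things; names that differ only in an ending like _2 or _b are one class to them, and where a whole thing is asked for, a point or a joint stands for the part that bears it (a point fixed in the world has none). Each returns a list of dicts, best first, with "score" (0 to 1); they miss things now and then, are a little off and sometimes report something else, mostly with a low value. They report only what shows in the picture. A call takes as long as a camera call. They do not tell look-alikes from the thing itself.
- arm.masks_of(thing, camera): "mask" (480x640 bool, what is visible of it) and "extent" ([left, top, right, bottom] in pixels, round what is visible of it).
The state is a dict: "clock": time; "joint_positions": joint angles; "joint_vel": joint speeds; "joint_efforts": joint torques, N m; "eef_pos": TCP position; "tcp_rot": TCP orientation; "wrist_force": force on the tool from outside, world axes, zero at the start; "torque": the same for the moment, N m; "width": opening from 0.0 (shut) to 1.0 (fully open).
Only numpy, scipy, OpenCV 4.12 (cv2) and the standard library are available. Lean on these libraries where they do the work, as an engineer would, in place of code of your own. Each camera call takes 0.05 s, during which the arm holds its last target. There are 200 camera calls.

## Working session

There is one attempt and no reset: what is moved stays moved. The work goes in short steps, Python scripts to look and compute and a shell command to move; the robot and the scene stay as the last step left them, time stands still between calls to the robot, and variables do not carry over. Pictures are saved under pics/ and viewed, about 8 in all and at most 12, crops included, and the job is handed in when it is done.

```bash
mkdir -p pics
cat > h.py <<'E'
import numpy as np, cv2
from rig import arm
def cloud(cam, depth):
    m=arm.camera_model(cam); K=np.array(m["intrinsics"]); T=np.array(m["extrinsics"])
    v,u=np.mgrid[:480,:640]; z=depth
    P=np.stack([(u-K[0,2])*z/K[0,0], -(v-K[1,2])*z/K[1,1], -z],-1)
    return P@T[:3,:3].T+T[:3,3]
E
python3 - <<'E'
from h import *
print(arm.get_state())
for c in ("top","side"):
    im,d=arm.snapshot(c); cv2.imwrite(f"pics/{c}0.png",im); np.save(f"pics/{c}0.npy",d)
    W=cloud(c,d); m=arm.camera_model(c); print(c, list(m), np.round(m["extrinsics"],3).tolist())
    for t in ("canister_mouth","lid_small_knob","lid_middle_knob","lid_large_knob","confirm","cancel"):
        for r in arm.masks_of(t,c)[:5]:
            k=r["mask"]&(d>0); P=W[k]
            if len(P)<5: continue
            hi=P[P[:,2]>np.percentile(P[:,2],97)-.006]
            print(t,round(r["score"],2),np.round(r["extent"]),"mid",np.round((np.percentile(P,1,0)+np.percentile(P,99,0))/2,3),"size",np.round(np.ptp(P[:,:2],axis=0),3),"top",np.round(hi.mean(0),3))
E
```

```text
{'clock': 0.0, 'joint_positions': array([ 1.23499315e+00,  2.13372111e-01, -3.50602705e-02,  1.32351748e+00,
        3.59233038e-06,  1.57078710e+00]), 'joint_vel': array([-0.00047058, -0.00039381, -0.00085263,  0.00041814, -0.00021256,
        0.00046961]), 'joint_efforts': array([ 3.23702061e-04, -6.86169577e+01,  4.87116337e+01,  1.78310514e-02,
        1.97051777e-04,  7.63113604e-06]), 'eef_pos': array([0.1646473 , 0.47174265, 0.23080773]), 'tcp_rot': array([-9.81593994e-05,  1.67109240e-01,  9.85938218e-01, -5.68356471e-04]), 'wrist_force': array([-0.3732826 ,  0.82925266,  1.20223749]), 'torque': array([-0.00517827, -0.02045677, -0.06192427]), 'width': 1.0025968046105544}
top ['intrinsics', 'extrinsics'] [[-0.023, 0.99, -0.139, 0.361], [-1.0, -0.021, 0.018, -0.028], [0.015, 0.14, 0.99, 1.259], [0.0, 0.0, 0.0, 1.0]]
canister_mouth 0.56 [243. 256. 273. 290.] mid [0.454 0.109 0.048] size [0.081 0.087] top [0.454 0.108 0.09 ]
lid_small_knob 0.88 [406. 249. 428. 272.] mid [ 0.484 -0.326  0.024] size [0.056 0.056] top [ 0.484 -0.327  0.037]
lid_small_knob 0.62 [441. 232. 458. 252.] 
[... 1697 characters left out ...]
 [ 0.693 -0.369  0.027] size [0.152 0.12 ] top [ 0.693 -0.371  0.049]
confirm 0.86 [254. 304. 279. 321.] mid [ 0.329 -0.199  0.088] size [0.045 0.044] top [ 0.329 -0.2    0.093]
confirm 0.73 [173. 182. 191. 188.] mid [0.236 0.443 0.047] size [0.051 0.215] top [0.237 0.362 0.092]
cancel 0.7 [259. 345. 271. 361.] mid [ 0.303 -0.285  0.087] size [0.027 0.033] top [ 0.303 -0.287  0.092]
cancel 0.57 [304. 266. 351. 302.] mid [ 0.498 -0.089  0.018] size [0.108 0.126] top [ 0.498 -0.091  0.035]
cancel 0.48 [168. 198. 184. 211.] mid [0.216 0.276 0.087] size [0.026 0.029] top [0.216 0.275 0.092]
cancel 0.41 [374. 239. 380. 246.] mid [ 0.651 -0.05   0.063] size [0.017 0.019] top [ 0.651 -0.05   0.066]
```

View pics/top0.png

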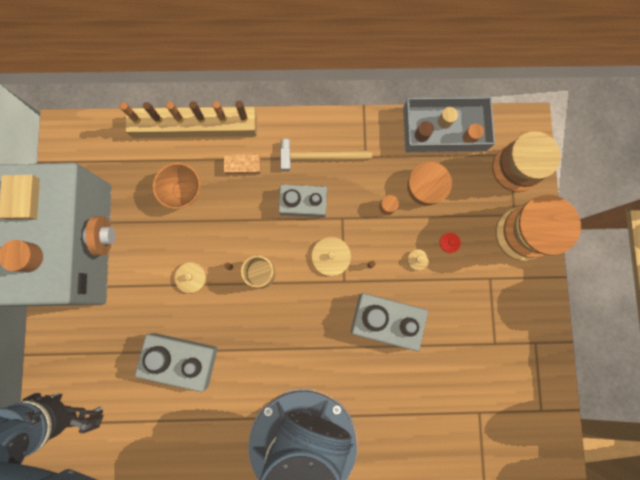

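View pics/side0.png

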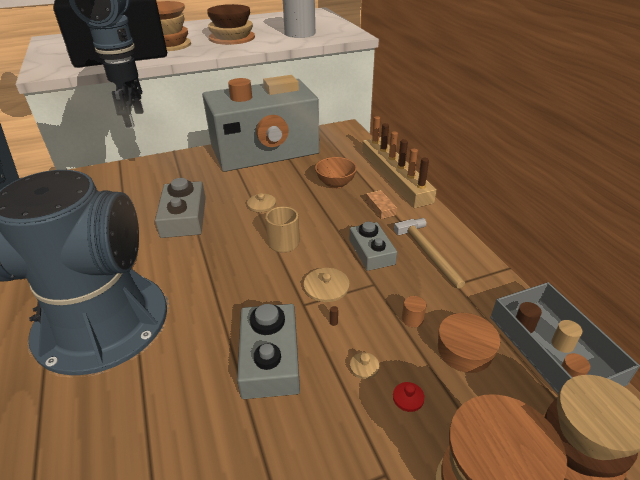

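The overhead picture shows the canister at (257,272) and the lids: middle at (190,277), large at (331,257), small at (418,260), red decoy at (450,243). There are three button boxes, at (175,362), (390,321) and (303,200). The smallest is the one at (303,200), beyond the lids, with its large button at (291,198) and small one at (316,199). I'll check this in a close crop and measure it.

Run:
```python
from h import *
d=np.load("pics/top0.npy"); im=cv2.imread("pics/top0.png"); W=cloud("top",d)
W2=cloud("side",np.load("pics/side0.npy"))
def rep(n,W,box,zlo,zhi):
    l,t,r,b=box; P=W[t:b,l:r].reshape(-1,3); P=P[(P[:,2]>zlo)&(P[:,2]<zhi)]
    print(n,len(P),"mid",np.round((P.min(0)+P.max(0))/2,4),"size",np.round(np.ptp(P,axis=0),3),"mean",np.round(P.mean(0),4))
rep("confirm top",W,(280,186,302,212),.060,.08); rep("cancel top",W,(306,186,326,212),.060,.08)
rep("confirm side",W2,(355,218,384,242),.060,.08)
rep("box top",W,(274,180,332,220),.035,.06)
rep("canister",W,(238,252,276,294),.08,.1); rep("knob",W,(182,268,200,286),.032,.045)
rep("knobS",W,(408,250,428,272),.032,.045);rep("knobL",W,(320,246,344,268),.032,.045)
rep("plugL",W,(222,260,236,274),.03,.06);rep("plugR",W,(363,258,378,272),.03,.06)
print(np.round(W[186:212:2,286:298:3,2],3))
a=cv2.resize(im[170:300,165:325],None,fx=5,fy=4.6,interpolation=cv2.INTER_CUBIC); cv2.imwrite("pics/crop1.png",a)
```

```text
confirm top 126 mid [0.6536 0.0209 0.066 ] size [0.038 0.036 0.012] mean [0.6555 0.0191 0.0664]
cancel top 44 mid [ 0.6521 -0.0481  0.0659] size [0.019 0.022 0.012] mean [ 0.6517 -0.0455  0.0659]
confirm side 126 mid [ 0.6564 -0.012   0.0646] size [0.032 0.088 0.009] mean [0.6546 0.0007 0.0653]
box top 1173 mid [ 0.6538 -0.01    0.0475] size [0.088 0.134 0.025] mean [ 0.6521 -0.0123  0.0466]
canister 242 mid [0.4552 0.1107 0.0879] size [0.081 0.081 0.015] mean [0.4558 0.1109 0.0891]
knob 45 mid [0.4486 0.3025 0.0374] size [0.016 0.02  0.008] mean [0.4486 0.3019 0.0374]
knobS 40 mid [ 0.4837 -0.3262  0.0375] size [0.017 0.017 0.008] mean [ 0.4837 -0.3267  0.0367]
knobL 41 mid [ 0.4998 -0.0859  0.0379] size [0.017 0.017 0.009] mean [ 0.4991 -0.0858  0.0372]
plugL 39 mid [0.4757 0.1956 0.0434] size [0.016 0.016 0.012] mean [0.4763 0.195  0.0442]
plugR 38 mid [ 0.4726 -0.1935  0.041 ] size [0.016 0.015 0.021] mean [ 0.4728 -0.1936  0.0431]
[[0.048 0.046 0.041 0.047]
 [0.048 0.045 0.049 0.043]
 [0.044 0.057 0.057 0.056]
 [0.058 0.066 0.07  0.058]
 [1.259 0.066 0.063 0.065]
 [0.069 0.071 0.066 0.069]
 [0.065 0.066 0.07  0.066]
 [0.069 0.068 0.068 0.067]
 [0.059 0.064 0.07  0.058]
 [0.055 0.051 0.057 0.056]
 [0.042 0.059 0.06  0.053]
 [0.046 0.049 0.044 0.043]
 [0.045 0.042 0.047 0.044]]
```

View pics/crop1.png

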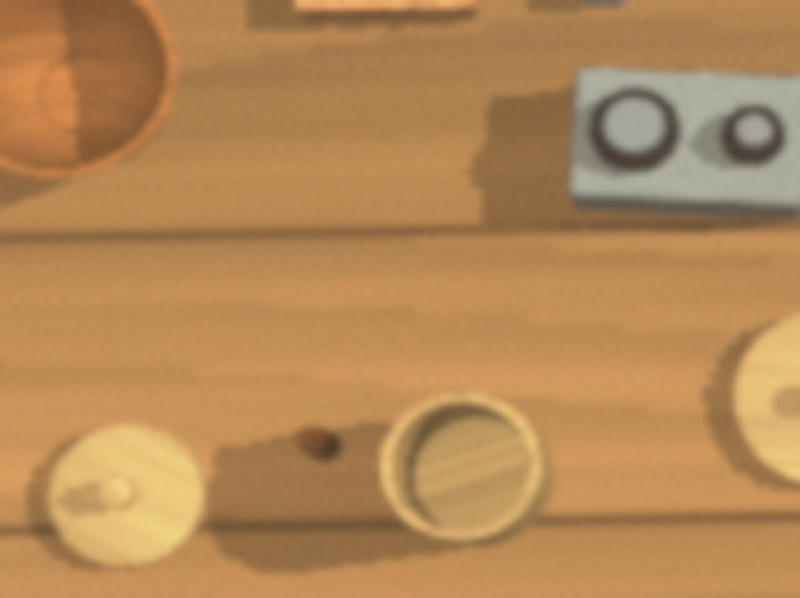

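The crop confirms the choice: plain pale lid left (110,495), open canister (462,467), and large button (633,128) left of the small one. Targets in m:

| Target | x | y | z |
|---|---|---|---|
| Canister mouth | 0.455 | 0.109 | 0.090 |
| Middle knob | 0.448 | 0.301 | 0.038 |
| Confirm top | 0.655 | 0.018 | 0.067 |

Next I move high with the jaws shutting.

```bash
python3 -m inch '[[[0,0,0],[2,-2.5,0],1],[[0,0,0],[2,-2.5,0],1],[[0,0,0],[2,-2.5,0],1],[[0,0,0],[2,-2.5,0],1],[[0,0,0],[2,-2.5,0],1],[[0,0,0],[2,-2.5,0],1],[[0,0,0],[2,-2.5,0],1],[[0,0,0],[2,-2.5,0],1],[[0,0,0],[2,-2.5,0],1],[[0,0,0],[2,-2.5,0],1]]'; python3 -m inch '[[[0,0,0],[2,-2.5,0],1],[[0,0,0],[2,-2.5,0],1],[[0,0,0],[2,-2.5,0],1],[[0,0,0],[2,-2.5,0],1],[[0,0,0],[1,-1.2,0],1],[[0,0,0],[0,0,0],1],[[0,0,0],[0,0,0],1],[[0,0,0],[0,0,0],1]]'
```

```text
clock: 1.53
eef_pos: [0.3655, 0.2207, 0.2315]
tcp_rot: [0.0, 0.167, 0.986, 0.0]
wrist_force: [0.6, 0.9, -0.3]
width: 0.001
clock: 2.2
eef_pos: [0.4544, 0.1104, 0.2313]
tcp_rot: [-0.0, 0.167, 0.986, 0.0]
wrist_force: [-0.1, -0.6, 0.6]
width: -0.001
```

```bash
python3 -m inch '[[[0,0,0],[0,0,-2],1],[[0,0,0],[0,0,-2],1],[[0,0,0],[0,0,-2],1],[[0,0,0],[0,0,-2],1],[[0,0,0],[0,0,-1.5],1],[[0,0,0],[0,0,-1.1],1],[[0,0,0],[0,0,-0.5],1],[[0,0,0],[0,0,0],1],[[0,0,0],[0,0,0],1]]'
python3 - <<'E'
from h import *
im,_=arm.snapshot("side"); cv2.imwrite("pics/can.png",cv2.resize(im[120:300,180:420],None,fx=3,fy=3))
E
```

```text
clock: 2.95
eef_pos: [0.4547, 0.1106, 0.1208]
tcp_rot: [0.0, 0.167, 0.986, 0.0]
wrist_force: [1.0, 0.4, 0.4]
width: 0.002
```

View pics/can.png

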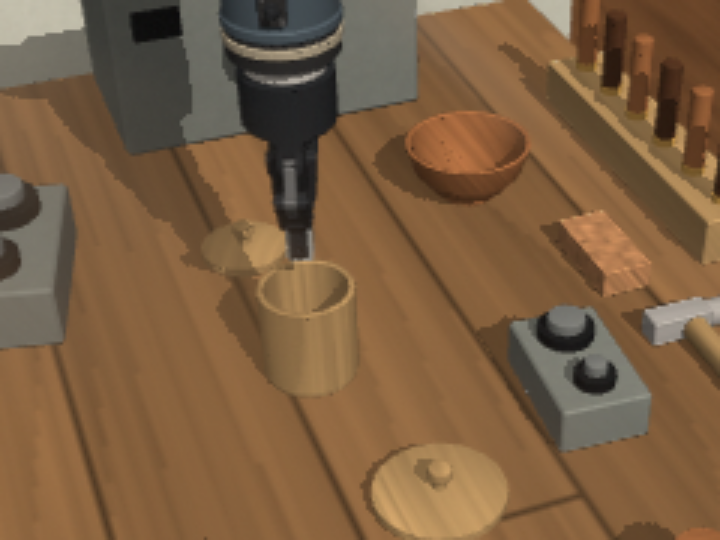

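```bash
for i in 1 2 3; do python3 -m inch '[[[0,0,0],[0,0,0],1],[[0,0,0],[0,0,0],1],[[0,0,0],[0,0,0],1],[[0,0,0],[0,0,0],1],[[0,0,0],[0,0,0],1],[[0,0,0],[0,0,0],1],[[0,0,0],[0,0,0],1],[[0,0,0],[0,0,0],1],[[0,0,0],[0,0,0],1]]'; done
```

```text
clock: 3.75
eef_pos: [0.4548, 0.11, 0.1203]
tcp_rot: [-0.0, 0.167, 0.986, -0.0]
wrist_force: [0.2, -0.1, -0.3]
width: -0.006
clock: 4.5
eef_pos: [0.4548, 0.11, 0.1203]
tcp_rot: [-0.0, 0.167, 0.986, -0.0]
wrist_force: [0.8, -0.2, -1.1]
width: -0.001
clock: 5.25
eef_pos: [0.4548, 0.1101, 0.1203]
tcp_rot: [-0.0, 0.167, 0.986, 0.0]
wrist_force: [-0.7, 0.1, -0.6]
width: 0.001
```

The side view shows the shut fingertips (300,258) just above the canister's mouth (305,290), not touching it. They held for 2.3 s. Next is the middle lid: up, across and down.

```bash
python3 -m inch '[[[0,0,0],[0,0,2],1],[[0,0,0],[0,0,3],1],[[0,0,0],[0,0,3],1],[[0,0,0],[0,1,2],1],[[0,0,0],[0,3,0],1],[[0,0,0],[0,3,0],1],[[0,0,0],[0,3,0],1],[[0,0,0],[0,3,0],1],[[0,0,0],[-0.3,3,0],1],[[0,0,0],[-0.3,2,0],1]]'
python3 -m inch '[[[0,0,0],[0,1.2,0],1],[[0,0,0],[0,0,0],1],[[0,0,0],[0,0,-3],1],[[0,0,0],[0,0,-3],1],[[0,0,0],[0,0,-3],1],[[0,0,0],[0,0,-3],1],[[0,0,0],[0,0,-2],1],[[0,0,0],[0,0,-1],1],[[0,0,0],[0,0,-0.2],1],[[0,0,0],[0,0,0],1]]'
for i in 1 2 3; do python3 -m inch '[[[0,0,0],[0,0,0],1],[[0,0,0],[0,0,0],1],[[0,0,0],[0,0,0],1],[[0,0,0],[0,0,0],1],[[0,0,0],[0,0,0],1],[[0,0,0],[0,0,0],1],[[0,0,0],[0,0,0],1],[[0,0,0],[0,0,0],1],[[0,0,0],[0,0,0],1]]'; done
python3 - <<'E'
from h import *
im,_=arm.snapshot("side"); cv2.imwrite("pics/lid.png",cv2.resize(im[100:280,180:420],None,fx=3,fy=3))
E
```

```text
clock: 6.08
eef_pos: [0.4484, 0.2924, 0.2201]
tcp_rot: [-0.0, 0.167, 0.986, 0.0]
wrist_force: [0.9, 0.3, 0.3]
width: -0.0
clock: 6.92
eef_pos: [0.449, 0.3016, 0.0687]
tcp_rot: [-0.0, 0.167, 0.986, -0.0]
wrist_force: [0.1, -0.5, 0.6]
width: 0.002
clock: 7.67
eef_pos: [0.4488, 0.3021, 0.0683]
tcp_rot: [0.0, 0.167, 0.986, 0.0]
wrist_force: [-0.1, -0.2, 0.2]
width: 0.001
clock: 8.42
eef_pos: [0.4488, 0.3021, 0.0683]
tcp_rot: [0.0, 0.167, 0.986, 0.0]
wrist_force: [0.7, 0.2, 0.0]
width: -0.001
clock: 9.17
eef_pos: [0.4488, 0.3021, 0.0683]
tcp_rot: [0.0, 0.167, 0.986, 0.0]
wrist_force: [-0.1, 0.5, 0.1]
width: -0.004
```

View pics/lid.png

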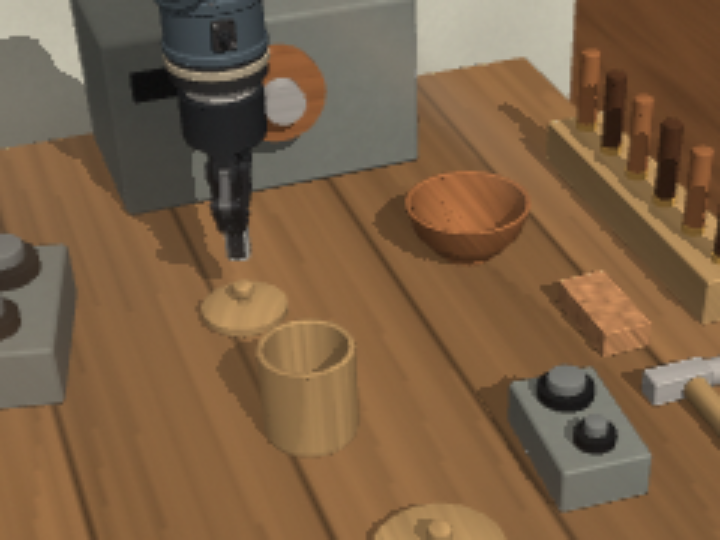

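The fingertips (237,258) were directly above the middle lid's knob (242,290), clear of it, for 2.3 s. Now high to the large button.

```bash
python3 -m inch '[[[0,0,0],[0,0,2],1],[[0,0,0],[0,0,3],1],[[0,0,0],[0,0,4],1],[[0,0,0],[0,0,4],1],[[0,0,0],[0,0,2],1],[[0,0,0],[2,-2.8,0],1],[[0,0,0],[2,-2.8,0],1],[[0,0,0],[2,-2.8,0],1],[[0,0,0],[2,-2.8,0],1],[[0,0,0],[2,-2.8,0],1]]'
python3 -m inch '[[[0,0,0],[2,-2.8,0],1],[[0,0,0],[2,-2.8,0],1],[[0,0,0],[2,-2.8,0],1],[[0,0,0],[2,-2.8,0],1],[[0,0,0],[2,-2.4,0],1],[[0,0,0],[0.6,-0.8,0],1],[[0,0,0],[0,0,0],1],[[0,0,0],[0,0,0],1]]'
python3 -m inch '[[[0,0,0],[0,0,-3],1],[[0,0,0],[0,0,-3],1],[[0,0,0],[0,0,-3],1],[[0,0,0],[0,0,-2],1],[[0,0,0],[0,0,-1],1],[[0,0,0],[0,0,-0.5],1],[[0,0,0],[0,0,0],1],[[0,0,0],[0,0,0],1]]'
python3 - <<'E'
from h import *
print(np.round(arm.get_state()["joint_positions"],2))
im,_=arm.snapshot("side"); cv2.imwrite("pics/btn.png",cv2.resize(im[130:290,290:490],None,fx=3.5,fy=3.5))
E
```

```text
clock: 10.05
eef_pos: [0.5495, 0.1606, 0.2184]
tcp_rot: [0.0, 0.167, 0.986, 0.0]
wrist_force: [0.8, 0.5, -0.7]
width: 0.003
clock: 10.72
eef_pos: [0.6547, 0.018, 0.2179]
tcp_rot: [-0.0, 0.168, 0.986, 0.0]
wrist_force: [-0.7, -0.3, 0.3]
width: 0.001
clock: 11.38
eef_pos: [0.6553, 0.0185, 0.0947]
tcp_rot: [0.001, 0.167, 0.986, 0.0]
wrist_force: [0.3, 0.9, 0.6]
width: 0.001
[0.03 0.59 0.17 1.15 0.   0.36]
```

View pics/btn.png

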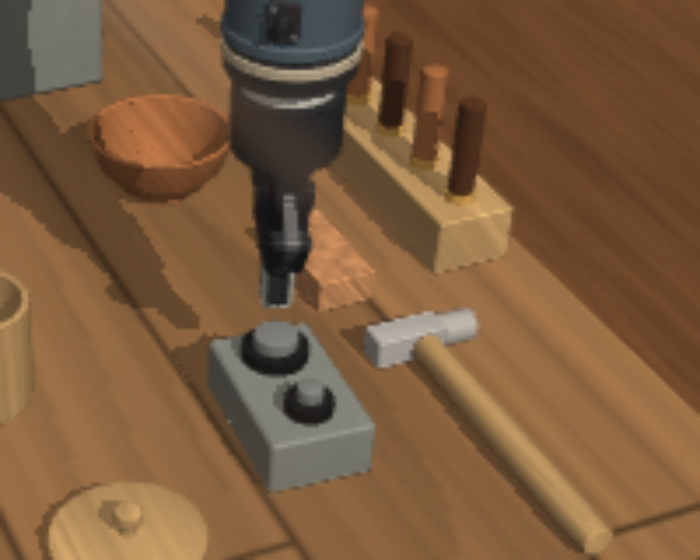

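The fingertips (278,303) are right above the large button (275,338). I press in small steps while watching the force.

```bash
python3 -m inch '[[[0,0,0],[0,0,-1],1],[[0,0,0],[0,0,-1],1],[[0,0,0],[0,0,-0.6],1],[[0,0,0],[0,0,0],1],[[0,0,0],[0,0,0],1]]'
python3 -m inch '[[[0,0,0],[0,0,-0.2],1],[[0,0,0],[0,0,-0.2],1],[[0,0,0],[0,0,0],1],[[0,0,0],[0,0,0],1]]'
python3 -m inch '[[[0,0,0],[0,0,-0.1],1],[[0,0,0],[0,0,-0.1],1],[[0,0,0],[0,0,0],1],[[0,0,0],[0,0,0],1]]'
```

```text
clock: 11.85
eef_pos: [0.6543, 0.018, 0.0668]
tcp_rot: [-0.001, 0.167, 0.986, -0.0]
wrist_force: [-0.9, 0.4, 1.0]
width: -0.001
clock: 12.18
eef_pos: [0.6549, 0.018, 0.0635]
tcp_rot: [0.0, 0.167, 0.986, 0.0]
wrist_force: [-0.8, -0.5, 3.9]
width: -0.001
clock: 12.52
eef_pos: [0.6549, 0.018, 0.0614]
tcp_rot: [0.0, 0.167, 0.986, -0.0]
wrist_force: [-1.1, -1.1, 4.5]
width: -0.0
```

```bash
for i in 1 2; do python3 -m inch '[[[0,0,0],[0,0,-0.1],1],[[0,0,0],[0,0,0],1],[[0,0,0],[0,0,0],1]]'; done
```

```text
clock: 12.77
eef_pos: [0.655, 0.018, 0.061]
tcp_rot: [0.0, 0.167, 0.986, 0.0]
wrist_force: [-2.2, 0.1, 12.1]
width: -0.003
clock: 13.02
eef_pos: [0.655, 0.018, 0.0608]
tcp_rot: [0.001, 0.167, 0.986, 0.0]
wrist_force: [-7.2, -0.6, 21.6]
width: -0.003
```

The button bottomed out: z stopped at 0.061 and the force rose well above 5 N. I release it and move clear straight up.

```bash
python3 -m inch '[[[0,0,0],[0,0,0.5],1],[[0,0,0],[0,0,1],1],[[0,0,0],[0,0,2],1],[[0,0,0],[0,0,3],1],[[0,0,0],[0,0,4],1],[[0,0,0],[0,0,4],1],[[0,0,0],[0,0,2],1],[[0,0,0],[0,0,0],1],[[0,0,0],[0,0,0],1]]'
python3 -m inch '[[[0,0,0],[-2,2.8,0],1],[[0,0,0],[-2,2.8,0],1],[[0,0,0],[-2,2.8,0],1],[[0,0,0],[-2,2.8,0],1],[[0,0,0],[-1,1.4,0],1],[[0,0,0],[0,0,0],1],[[0,0,0],[0,0,0],1],[[0,0,0],[0,0,0],1]]'
python3 - <<'E'
from h import *
im,d=arm.snapshot("top"); cv2.imwrite("pics/end.png",im); W0=cloud("top",np.load("pics/top0.npy")); W=cloud("top",d)
for n,(l,t,r,b),lo,hi in [("confirm",(280,186,302,212),.06,.08),("cancel",(306,186,326,212),.06,.08),("canister",(238,252,276,294),.08,.1),("mid",(182,268,200,286),.032,.045),("S",(408,250,428,272),.032,.045),("L",(320,246,344,268),.032,.045)]:
    f=lambda W:(lambda P:np.round(P[(P[:,2]>lo)&(P[:,2]<hi)].mean(0),4))(W[t:b,l:r].reshape(-1,3))
    print(n,f(W0),f(W))
E
```

```text
clock: 13.77
eef_pos: [0.6553, 0.0181, 0.2255]
tcp_rot: [0.001, 0.167, 0.986, 0.0]
wrist_force: [0.2, 0.0, -0.4]
width: 0.003
clock: 14.43
eef_pos: [0.5646, 0.1436, 0.2234]
tcp_rot: [-0.001, 0.167, 0.986, -0.0]
wrist_force: [-0.0, -0.4, -0.0]
width: -0.001
confirm [0.6555 0.0191 0.0664] [0.6558 0.0194 0.0658]
cancel [ 0.6517 -0.0455  0.0659] [ 0.6524 -0.0447  0.0656]
canister [0.4558 0.1109 0.0891] [0.4706 0.081  0.0891]
mid [0.4486 0.3019 0.0374] [nan nan nan]
S [ 0.4837 -0.3267  0.0367] [ 0.4837 -0.3264  0.0371]
L [ 0.4991 -0.0858  0.0372] [ 0.4991 -0.0857  0.0377]<stdin>:4: RuntimeWarning: Mean of empty slice.
  ret = um.true_divide(
```

View pics/end.png

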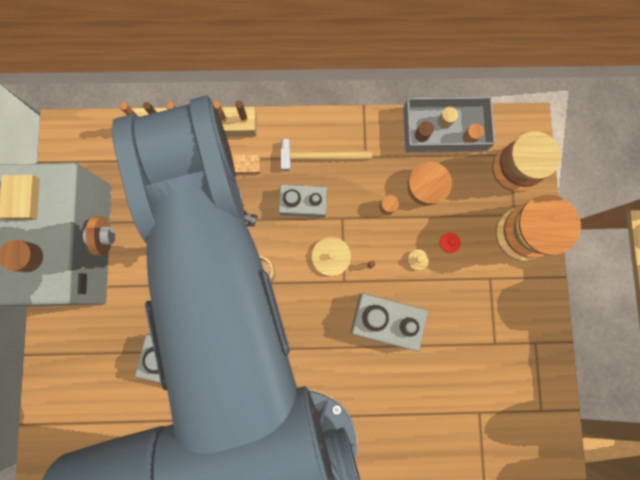

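The arm hides the canister and middle lid from above, which explains the shifted and missing numbers. Both buttons are released and the visible things haven't moved. I check the hidden two with the side camera, then hand in.

Run:
```python
from h import *
im,d=arm.snapshot("side"); W0=cloud("side",np.load("pics/side0.npy")); W=cloud("side",d)
for n,(l,t,r,b),lo,hi in [("canister",(262,198,304,256),.08,.1),("mid",(248,190,278,218),.03,.045)]:
    for w in (W0,W):
        P=w[t:b,l:r].reshape(-1,3); P=P[(P[:,2]>lo)&(P[:,2]<hi)]; print(n,len(P),np.round(np.median(P,0),4))
print(arm.finish_job())
```

```text
canister 290 [0.4552 0.1042 0.0869]
canister 293 [0.4548 0.1055 0.0868]
mid 30 [0.4476 0.2951 0.0355]
mid 33 [0.4478 0.2952 0.0356]
the job is handed in; nothing more can be done
None
```

The job is done and handed in, at about 14.5 s on the robot's clock. `finish_job` gave no verdict, so the result rests on my own checks.

- **Pointing:** the shut fingertips held about 3 cm above the canister's mouth, then about 3 cm above the middle lid's knob, for about 2.3 s each. I travelled high between them and never went over the other two lids.
- **Button press:** I pressed the large button of the smallest grey box until it stopped at about 6 mm down, with the force rising to about 22 N. I then lifted straight up and moved aside.

**Last checks:**
- Both buttons are back at their starting height, within 1 mm.
- The small and large lids are unmoved in the overhead view. The canister and middle lid are unmoved within about 1.5 mm in the side view.
- The wrist force is near zero, so nothing is being touched.
- The overhead numbers for the canister and middle lid were unusable because the arm hid them in that last picture, so I relied on the side camera for those two.
- The two cameras disagree by about 5 mm in y. I used the overhead one, and this was well within the tolerances.
- I did not re-measure the plugs, sanding block, offcut, bowl, blank or mallet. The last overhead picture shows nothing disturbed, but the arm hid the bowl and left plug there. The arm stayed high except at the three targets.

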